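# Fasten the hasp of the chemicals box

## Robot

A 7-joint arm with a two-finger parallel gripper is mounted at the origin on a cart in front of the work surface, level with it; the furniture and walls round the work are solid. World frame = base frame: x ahead of the robot, y to its left, z up, the work surface at z = 0. Lengths are in m, angles in rad, forces in N, time in s.
With the tool pointing down it reaches from about 0.425 to 0.875 m from the base axis. Payload 4.7 kg.
Tool frame: the origin (TCP) lies at the very end of the fingers, on their centre line; the grasp point (between the pads) lies 19 mm behind it; z points along the fingers, y is the direction in which the jaws open and shut (so a half turn about z gives the same grasp; the last joint's range is limited). The gripper opens to 87 mm and grips with 3 to 60 N. Pads are 19 mm wide; open, the fingers measure 117 mm over their backs; the gripper's body (75 mm by 190 mm) begins 51 mm behind the grasp point.
Start: joints at [1.226, 0.321, -0.07, 1.45, 0.023, 1.371, -0.057], TCP at [0.228, -0.609, 0.193] pointing down, gripper open.
Joint ranges: [-2.86, 2.86], [-0.3, 2.09], [-1.38, 1.24], [0.06, 2.45], [-1.56, 4.7], [0.09, 2.05], [-2.69, 2.69]. Speed limits (rad/s): [2.57, 2.57, 3.14, 3.14, 3.14, 3.14, 3.14].

## Interface

Orientations are given as a rotation vector (axis times angle).
In Python, from bench import * gives the robot as it stands.
- The arm moves only by the shell command python3 -m jog 'ROWS' [OPENING] [FORCE]. ROWS is JSON, a list of rows, each a list of 4 numbers: the shift along the world's x, y, z in mm, then the turn about the world's z in rad. In form: [[x, y, z, twist], ...]. A call has exactly 8 rows; each row is the pose to reach, as a shift and turn from the pose commanded when the call began; what a row does not reach only later rows make up. A row lasts 1/8 s, in which the tool goes at most 62.5 mm and 10.7 degrees, less where a joint would pass 70% of its speed; a pose out of reach is approached as far as the arm can. A call with a gripper value outside its range is refused whole. OPENING is the opening, from -1 (shut) to 1 (fully open), set as the call begins (- or left out, the last holds). The fingers move at their own pace and stop on an object; FORCE is the grip in N (left out, the last holds). Time passes only in rows, so rows that repeat a pose let the fingers close, or fill a call up. It gives the time, the measured TCP pose, the force and the opening at its end, in the units of the state.
- get_state(): the state, without advancing time (a new reading comes with each control period).
- get_image(name): name is "side" or "top" or "wrist"; returns a dict with "image" (420x560x3 uint8, red, green, blue), "fx", "fy", "cx", "cy" (pixels), "position" and "rotation" of the camera in the world; the wrist camera has in their place "tool_from_camera" (4x4, takes a point from camera to tool coordinates, whose origin is the TCP and whose axes are the flange's). Camera axes: x right, y down, z forward; pixel columns grow to the right and rows downward; lengths in m; the calibration is good to about 2 mm. A picture is of the moment at which its call begins: read the wrist's pose just before it. There is no depth.
- close_job(): hands the job in, once; it reports no verdict.
The state is a dict: "time": time; "joint_positions": joint angles; "qd": joint speeds; "joint_torque": joint torques, N m; "position": TCP position; "tool_rot": TCP orientation; "ft_force": force on the tool from outside, world axes, zero at the start; "torque": the same for the moment, N m; "grip_width": opening from 0.0 (shut) to 1.0 (fully open).
Only numpy, scipy, OpenCV 4.12 (cv2) and the standard library are available. Lean on these libraries where they do the work, as an engineer would, in place of code of your own. Each camera call takes 0.05 s, during which the arm holds its last target. There are 200 camera calls.

## Task

Fasten the sloping-lid steel chemicals box for the night: swing the hinged hasp that is folded back on the lid down over the turn-button until it lies flat with the button's wing standing through its slot, then give the wing a quarter turn, either way, so that it lies across the slot and holds the hasp. The wing only passes the slot when it points straight up and down the slope, so if it has been left askew turn it in line first. Leave the lid shut and the things standing round the box as they are.

Things in the scene. Friction and masses are not known exactly. Their poses are not given: they have to be found in the camera images.
- chem_box: Steel box, 245 deep (x) x 240 wide (y), 60 high in front, 203 at the back. Origin: centre of its underside; x to its back, y to its left seen from the front, z up. The top slopes at 35 degrees: up the slope is (cos35, 0, sin35) of this frame, out of it (-sin35, 0, cos35). The lower 118 mm of the slope is a fixed fascia with the turn-button, the rest is the lid. Side handles: 23 out.
- box_lid (a joint): The lid, hinged along the top edge of the slope; rad, 0 shut (as it starts), grows as it lifts. 0.9 kg, stays down by its weight.
- box_hasp (a joint): Angle of the hasp about its pin, rad: 0 = lying flat over the fascia (closed), 3.0 = folded right back on the lid. It stays wherever it is left (stiff hinge, about 1 N at its end).
- hasp_pin (a point): Middle of the hasp's hinge pin at the lid's lower edge, 9 mm out from the fascia; the pin runs along y. The hasp is a flat strap 50 wide, 4 thick, 114 long from the pin, its free end turned up 16 mm (outward when closed). Slot: 24 wide, from 28 to 86 mm from the pin. The frame turns with the hasp: -x runs along the strap to its free end, z is the side that faces outward when closed.
- hasp_end (a point): Point on the strap's mid-plane and middle line, 98 mm from the pin, between the slot and the lip, where the strap is solid and 50 mm wide; same axes as hasp_pin.
- turn_button (a joint): Turn of the button's wing about the outward normal of the slope, rad: 0 = wing points up and down the slope, in line with the hasp's slot; +1.57 or -1.57 (its stops) = wing across the slot. Positive turns anticlockwise as seen from in front of the face. It stays as it is left.
- button_wing (a point): Centre of the turn-button's wing, a plain steel bar 44 long (point x), 12 thick (y), 20 high (z, out of the slope) on a neck, 55 mm down the slope from the hasp pin. Underside 13, centre 23, top 33 mm out from the fascia. The closed strap's outer face is 11 mm out, so 22 mm of the wing stand proud of it.
- tall_glass: Bystander: upright clear tumbler, 76 mm across, 115 mm high, left of the box. Origin: centre of its underside.
- white_mug: Bystander: white mug, 84 x 123 x 91 mm with handle, right of the box. Origin: centre of its underside.
- pot_scraper: Bystander: flat plastic scraper, 139 x 105 x 14 mm, lying in front and right of the box. Origin: centre of its underside.

How it is judged:
By the outcome, as a careful person would: the job done as asked, in the order asked, and still so for the second after the job is handed in, with the robot touching nothing.
It also fails if it takes over 67 s, if anything falls off the work surface, if the arm or the gripper's body presses on something with over 40 N, if the wrist force passes 120 N, or if a joint passes its speed limit or range.

## Working session

There is one attempt and no reset: what is moved stays moved. The work goes in short steps, Python scripts to look and compute and a shell command to move; the robot and the scene stay as the last step left them, time stands still between calls to the robot, and variables do not carry over. Pictures are saved under pics/ and viewed, about 8 in all and at most 12, crops included, and the job is handed in when it is done.

```bash
ls; mkdir -p pics
python3 - <<'E'
from bench import *
import cv2,numpy as np
s=get_state();print(s)
for n in("side","top"):
    d=get_image(n);cv2.imwrite(f"pics/{n}0.png",d["image"][:,:,::-1]);print(n,{k:v for k,v in d.items() if k!="image"})
E
```

```text
pics
{'time': 0.0, 'joint_positions': array([ 1.22607603,  0.3218179 , -0.07006767,  1.45165924,  0.02259712,
        1.37082285, -0.05692265]), 'qd': array([-2.26670416e-03, -4.80737747e-04, -6.80946075e-04,  7.09882767e-05,
        1.72154159e-03, -5.28066737e-05, -7.87420499e-04]), 'joint_torque': array([ 3.54595513e-04, -4.91280949e+01, -4.03487189e-01, -3.12529707e+01,
       -6.38422254e-02,  4.38267749e-02,  1.71854363e-04]), 'position': array([ 0.22798632, -0.60805136,  0.19237267]), 'tool_rot': array([-3.08933078e+00, -5.60267009e-01,  6.94617440e-04]), 'ft_force': array([-0.47531177, -0.07770005, -0.4980571 ]), 'torque': array([-0.02687711, -0.01161314, -0.04470205]), 'grip_width': 0.9974757682565378}
side {'fx': 413.5492737999639, 'fy': 413.5492737999639, 'cx': 279.0270739366186, 'cy': 209.12629856233767, 'position': array([ 0.4529729 , -0.61127857,  1.04724032]), 'rotation': array([-2.51520598,  0.1741977 , -0.03757919])}
top {'fx': 386.6005118190779, 'fy': 386.6005118190779, 'cx': 285.09748839953454, 'cy': 208.56846298915892, 'position': array([ 0.34437428, -0.00552667,  1.00152186]), 'rotation': array([-2.13341277,  2.07863686, -0.23411399])}
```

View pics/top0.png

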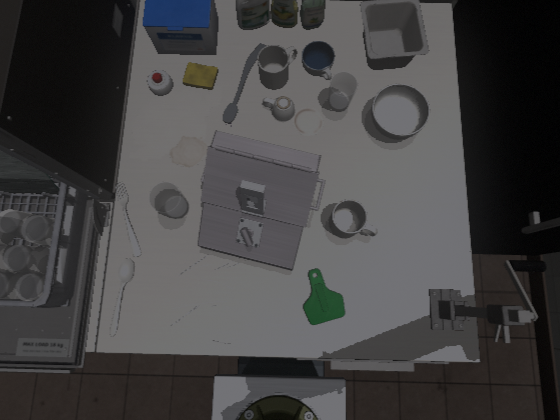

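View pics/side0.png

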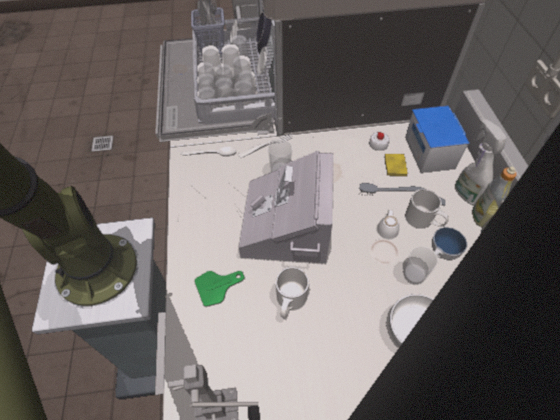

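The top view shows the box around (258,200), turned about 12°, with the wing near (248,236) and the hasp folded back near (252,197). In the side view the wing is near (265,205). Next I enlarge both.

Run:
```python
import cv2,numpy as np
t=cv2.imread("pics/top0.png")[130:274,190:330];s=cv2.imread("pics/side0.png")[144:270,232:345]
f=lambda a:cv2.resize(a,(400,int(400*a.shape[0]/a.shape[1])),interpolation=cv2.INTER_CUBIC)
a,b=f(t),f(s);h=max(len(a),len(b));o=np.zeros((h,800,3),np.uint8);o[:len(a),:400]=a;o[:len(b),400:]=b
cv2.imwrite("pics/c1.png",np.clip(o*1.5,0,255));print(o.shape)
```

```text
(446, 800, 3)[ WARN:0@0.083] global loadsave.cpp:1063 imwrite_ Unsupported depth image for selected encoder is fallbacked to CV_8U.
```

View pics/c1.png

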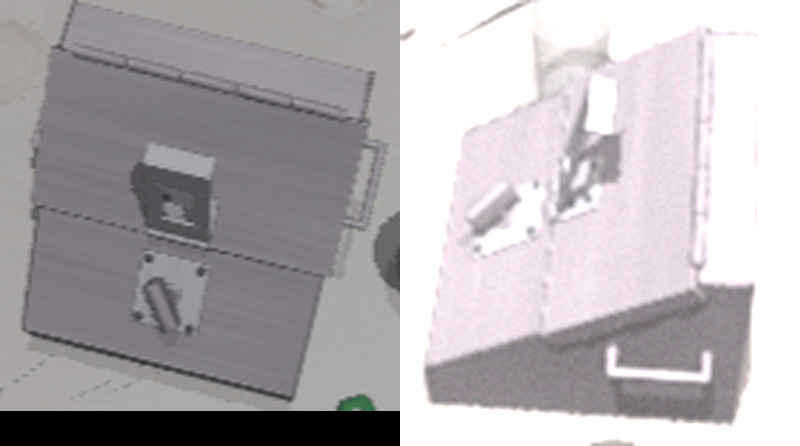

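```bash
cat > h.py <<'E'
import numpy as np,cv2
from scipy.spatial.transform import Rotation as R
C={"side":(413.549,413.549,279.027,209.126,[0.4529729,-0.61127857,1.04724032],[-2.51520598,0.1741977,-0.03757919]),
"top":(386.6,386.6,285.0975,208.5685,[0.34437428,-0.00552667,1.00152186],[-2.13341277,2.07863686,-0.23411399])}
def ray(n,u,v):
    fx,fy,cx,cy,p,r=C[n];d=R.from_rotvec(r).apply([(u-cx)/fx,(v-cy)/fy,1]);return np.array(p),d
def onplane(n,u,v,p0,nn):
    p,d=ray(n,u,v);return p+d*(np.dot(np.array(p0)-p,nn)/np.dot(d,nn))
def proj(n,P):
    fx,fy,cx,cy,p,r=C[n];q=R.from_rotvec(r).inv().apply(np.array(P)-p);return np.array([fx*q[0]/q[2]+cx,fy*q[1]/q[2]+cy])
def tri(a,b):
    p,d=ray(*a);q,e=ray(*b);d/=np.linalg.norm(d);e/=np.linalg.norm(e)
    s=np.linalg.lstsq(np.c_[d,-e],q-p,rcond=None)[0];A=p+s[0]*d;B=q+s[1]*e;return (A+B)/2,np.linalg.norm(A-B)
T=lambda x,y:("top",190+x/2.857,130+y/2.857)
S=lambda x,y:("side",232+(x-400)/3.54,144+y/3.54)
E
python3 - <<'E'
from h import *
np.set_printoptions(precision=4,suppress=True)
Z=[0,0,1]
FL=onplane(*T(24,330),[0,0,.06],Z);FR=onplane(*T(293,398),[0,0,.06],Z)
HL=onplane(*T(50,47),[0,0,.203],Z);HR=onplane(*T(368,120),[0,0,.203],Z)
BL=onplane(*T(76,0),[0,0,.203],Z);BR=onplane(*T(375,70),[0,0,.203],Z)
for n,a,b in(("F",FL,FR),("H",HL,HR),("B",BL,BR)):
    d=a-b;print(n,a,b,np.linalg.norm(d),np.arctan2(-d[0],d[1]))
# side front corners
print("side F",onplane(*S(466,130),[0,0,.06],Z),onplane(*S(427,367),[0,0,.06],Z))
for nm,t,s in(("wingcentretop",T(161,304),S(493,210)),("liptop R",T(215,157),S(612,77)),("hasp",T(146,146),S(590,75))): print(nm,*tri(t,s))
E
```

```text
F [0.4565 0.2046 0.06  ] [ 0.405  -0.0264  0.06  ] 0.23665553733253294 -0.21964806943644707
H [0.6576 0.1689 0.203 ] [ 0.6055 -0.0755  0.203 ] 0.24995353830190903 -0.20982004345382793
B [0.6968 0.1515 0.203 ] [ 0.6457 -0.0806  0.203 ] 0.23767039425080183 -0.21664454646088707
side F [0.462  0.2094 0.06  ] [ 0.4095 -0.0239  0.06  ]
wingcentretop [0.475  0.0839 0.1084] 0.0002460047170681315
liptop R [0.5532 0.035  0.3038] 0.0171814172889357
hasp [0.558  0.0831 0.2606] 0.010776847074970288
```

Box: centre about (0.551, 0.063), yaw about -0.219. The 240 and 245 mm sizes check within 4 mm. The hasp stands at roughly 2.5 rad and the wing is askew by about +0.6. I'll go above the button for a wrist look.

```bash
python3 -m jog '[[0,0,55,0],[20,20,105,-0.1],[50,55,140,-0.2],[80,100,160,-0.3],[110,150,168,-0.4],[140,205,168,-0.5],[165,260,168,-0.578],[185,315,168,-0.578]]' 1 && python3 -m jog '[[15,55,0,0],[25,112,0,0],[30,170,0,0],[30,228,0,0],[28,285,0,0],[25,340,0,0],[20,385,0,0],[20,385,0,0]]'
cat >> h.py <<'E'
def wcam():
    from bench import get_state,get_image
    s=get_state();d=get_image("wrist");M=d["tool_from_camera"];Rt=R.from_rotvec(s["tool_rot"])
    C["wrist"]=(d["fx"],d["fy"],d["cx"],d["cy"],Rt.apply(M[:3,3])+s["position"],(Rt*R.from_matrix(M[:3,:3])).as_rotvec())
    return s,d["image"][:,:,::-1].copy()
psi=-0.219;CB=np.array([.5512,.0628,0])
def W(p): return CB+R.from_euler("z",psi).apply(p)
a=np.radians(35);up=np.array([np.cos(a),0,np.sin(a)]);nn=np.array([-np.sin(a),0,np.cos(a)])
def face(s,y,o): return W(np.array([-.1225,0,.06])+s*up+np.array([0,y,0])+o*nn) # s up slope, o out
E
cat > look.py <<'E'
from h import *;import sys
np.set_printoptions(precision=4,suppress=True)
s,im=wcam();print(s["time"],s["position"],s["tool_rot"],s["ft_force"],s["grip_width"],[float(x) for x in np.round(s["joint_positions"],2)]);print(C["wrist"])
cv2.imwrite(f"pics/{sys.argv[1]}raw.png",im)
for q,c in(((0.063,0,.033),(0,0,255)),((0.118,0,.009),(0,255,0)),((0,.12,0),(255,0,0)),((0,-.12,0),(255,0,0)),((.118,.12,0),(0,255,255)),((.118,-.12,0),(0,255,255))):
    p=proj("wrist",face(*q));print(q,p);cv2.circle(im,tuple(int(x) for x in np.clip(p,-9999,9999)),2,c,1)
cv2.imwrite(f"pics/{sys.argv[1]}.png",im)
E
python3 look.py w1
```

```text
time: 1.1
position: [0.4139, -0.2913, 0.361]
tool_rot: [-3.123, 0.343, 0.001]
ft_force: [0.5, -0.6, 0.3]
grip_width: 1.001
time: 2.1
position: [0.4322, 0.0957, 0.3616]
tool_rot: [3.124, -0.331, 0.001]
ft_force: [1.1, -0.2, 0.4]
grip_width: 1.0
2.1 [0.4322 0.0957 0.3616] [ 3.124  -0.3308  0.0005] [ 1.0742 -0.2162  0.3882] 0.9996876728291877 [0.53, -0.16, -0.68, 1.61, -0.1, 1.66, -1.94]
(293.958113277308, 293.958113277308, 282.2583311252651, 208.10482570958743, array([0.5077, 0.0794, 0.5528]), array([ 1.8503, -2.2906, -0.3275]))
(0.063, 0, 0.033) [286.5303 153.7558]
(0.118, 0, 0.009) [287.1522 110.5743]
(0, 0.12, 0) [214.3812 169.0249]
(0, -0.12, 0) [357.0569 170.0435]
(0.118, 0.12, 0) [199.3758 106.1318]
(0.118, -0.12, 0) [374.7042 107.4809]
```

View pics/w1.png

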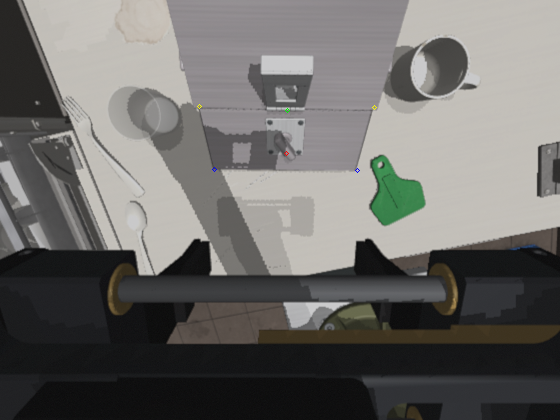

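The wrist view confirms the box pose: the predicted corners fall within 1–2 px. The wing runs from about (277,137) to (293,157), and the hasp lip is at (287,66). I'll crop it for the wing angle.

Run:
```python
import cv2
a=cv2.imread("pics/w1raw.png")[50:180,220:355];cv2.imwrite("pics/c2.png",cv2.resize(a,None,fx=4.4,fy=4.4,interpolation=cv2.INTER_CUBIC))
```

```text
(no output)
```

View pics/c2.png

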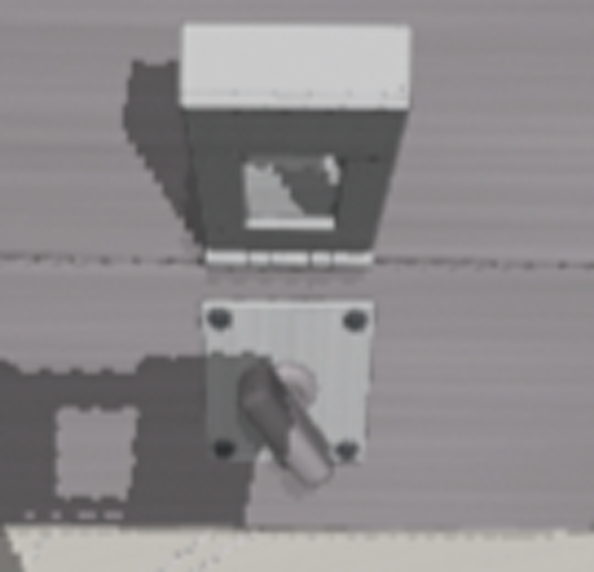

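Run:
```python
from h import *
np.set_printoptions(precision=4,suppress=True)
C["wrist"]=(293.958,293.958,282.258,208.105,[.5077,.0794,.5528],[1.8503,-2.2906,-.3275])
n=R.from_euler("z",psi).apply(nn);P0=face(0,0,.033)
B=lambda p:R.from_euler("z",-psi).apply(np.array(p)-CB)
sc=lambda p:(lambda q:np.array([q@up,q[1],q@nn]))(B(p)-np.array([-.1225,0,.06]))
f=lambda x,y:("wrist",220+x/4.4,50+y/4.4)
e=[onplane(*f(*p),P0,n) for p in((258,375),(315,475))]
print([sc(x) for x in e],"len",np.linalg.norm(e[0]-e[1])); d=sc(e[0])-sc(e[1]);print("theta",np.arctan2(d[1],d[0]),"mid",(sc(e[0])+sc(e[1]))/2)
p,dd=ray(*f(295,107)); q=B(p+dd*.286);print("strap end box",q,"rel pin",q-(np.array([-.1225,0,.06])+.118*up+.009*nn))
for th in np.arange(2.,3.01,.1):
    E=np.array([-.1225,0,.06])+.118*up+.009*nn-.114*(np.cos(th)*up-np.sin(th)*nn); L=E-.016*0*up
    print(round(th,2),E,[ (proj("wrist",W(E+[0,y,0]))-[220,50])*4.4 for y in(.025,-.025)])
print("world wing top",face(.063,0,.033),"pin",face(.118,0,.009))
```

```text
[array([0.0956, 0.0113, 0.033 ]), array([ 0.055 , -0.0075,  0.033 ])] len 0.04469321689986865
theta 0.43546813228932874 mid [0.0753 0.0019 0.033 ]
strap end box [-0.0014  0.0022  0.2418] rel pin [0.0296 0.0022 0.1067]
2.0 [-0.0516  0.      0.2472] [array([192.9281, 342.0984]), array([412.2027, 343.7371])]
2.1 [-0.0403  0.      0.2487] [array([192.0098, 290.0401]), array([414.7635, 291.728 ])]
2.2 [-0.0289  0.      0.249 ] [array([191.3694, 236.1669]), array([416.8749, 237.9   ])]
2.3 [-0.0175  0.      0.2483] [array([191.031 , 181.5722]), array([418.4747, 183.345 ])]
2.4 [-0.0063  0.      0.2463] [array([191.0098, 127.431 ]), array([419.5146, 129.2368])]
2.5 [0.0047 0.     0.2433] [array([191.3106,  74.9413]), array([419.964 ,  76.7723])]
2.6 [0.0153 0.     0.2392] [array([191.9276,  25.2605]), array([419.8118,  27.1081])]
2.7 [0.0255 0.     0.2341] [array([192.844 , -20.5562]), array([419.0674, -18.7014])]
2.8 [0.0351 0.     0.2279] [array([194.0338, -61.6091]), array([417.7595, -59.7563])]
2.9 [0.044  0.     0.2209] [array([195.4631, -97.1925]), array([415.9338, -95.351 ])]
3.0 [0.0522 0.     0.213 ] [array([ 197.0927, -126.8163]), array([ 413.6497, -124.9946])]
world wing top [0.4635 0.0823 0.1232] pin [0.5209 0.0695 0.1351]
```

Run:
```python
from h import *
np.set_printoptions(precision=1,suppress=True)
C["wrist"]=(293.958,293.958,282.258,208.105,[.5077,.0794,.5528],[1.8503,-2.2906,-.3275])
for th in(.45,.65):
  for o in(.033,.013):
    c,s=np.cos(th),np.sin(th)
    print(th,o,[(proj("wrist",face(.063+x*c-y*s,x*s+y*c,o))-[220,50])*4.4 for x,y in((.022,.006),(.022,-.006),(-.022,-.006),(-.022,.006))])
for s_ in(.063,):
  for o in(0,.006,.013):print(o,(proj("wrist",face(s_,0,o))-[220,50])*4.4)
print("pin",[(proj("wrist",face(.118,y,.009))-[220,50])*4.4 for y in(.025,-.025)])
B=lambda p:R.from_euler("z",-psi).apply(np.array(p)-CB)
q=B([.475,.0839,.1084])-np.array([-.1225,0,.06]);print("side tri s,y,o mm",1e3*np.array([q@up,q[1],q@nn]))
```

```text
0.45 0.033 [array([246.6, 414.4]), array([280.8, 401.5]), array([336.1, 495.8]), array([303.8, 507. ])]
0.45 0.013 [array([247.7, 375.1]), array([280.8, 362.2]), array([334.6, 456.6]), array([303.2, 467.8])]
0.65 0.033 [array([237. , 422.6]), array([266.9, 404.7]), array([345.8, 488.5]), array([316.7, 504.3])]
0.65 0.013 [array([238.3, 383.3]), array([267.3, 365.3]), array([344. , 449.3]), array([315.7, 465.1])]
0 [292.2 392.7]
0.006 [292.3 403.8]
0.013 [292.4 417.1]
pin [array([214. , 265.8]), array([377., 267.])]
side tri s,y,o mm [63.4  4.  14.7]
```

```bash
python3 -m jog '[[0,0,0,0.185],[0,0,0,0.37],[5,0,0,0.555],[10,-5,0,0.74],[20,-8,0,0.925],[30,-10,0,1.11],[40,-14,0,1.295],[40,-14,0,1.48]]' && python3 -m jog '[[0,0,0,0.185],[0,0,0,0.37],[0,0,0,0.555],[0,0,0,0.74],[0,0,0,0.925],[0,0,0,1.11],[0,0,0,1.295],[0,0,0,1.48]]' && python3 -m jog '[[0,0,-40,0.17],[0,0,-80,0.17],[0,0,-120,0.17],[0,0,-160,0.17],[0,0,-195,0.17],[0,0,-200,0.17],[0,0,-200,0.17],[0,0,-200,0.17]]'; python3 look.py w2
```

```text
time: 3.15
position: [0.4739, 0.0748, 0.3606]
tool_rot: [-2.535, -1.854, 0.002]
ft_force: [0.3, 0.2, 0.2]
grip_width: 0.999
time: 4.15
position: [0.4734, 0.0753, 0.3609]
tool_rot: [-0.621, -3.079, 0.001]
ft_force: [0.2, 0.2, -0.3]
grip_width: 1.0
time: 5.15
position: [0.4745, 0.0772, 0.1631]
tool_rot: [0.362, 3.118, 0.001]
ft_force: [0.1, -0.2, -0.0]
grip_width: 1.003
5.15 [0.4745 0.0772 0.1631] [0.3623 3.118  0.0007] [ 0.0682 -0.2323 -0.0231] 1.0031248624989872 [0.35, -0.0, -0.56, 1.88, -0.0, 1.26, 1.13]
(293.958113277308, 293.958113277308, 282.2583311252651, 208.10482570958743, array([0.3989, 0.0947, 0.354 ]), array([2.2779, 1.8022, 0.2615]))
(0.063, 0, 0.033) [285.6359 204.9949]
(0.118, 0, 0.009) [286.4901 276.6809]
(0, 0.12, 0) [405.8464 154.2252]
(0, -0.12, 0) [163.6825 157.4346]
(0.118, 0.12, 0) [425.6034 276.0382]
(0.118, -0.12, 0) [147.6985 279.3228]
```

View pics/w2.png

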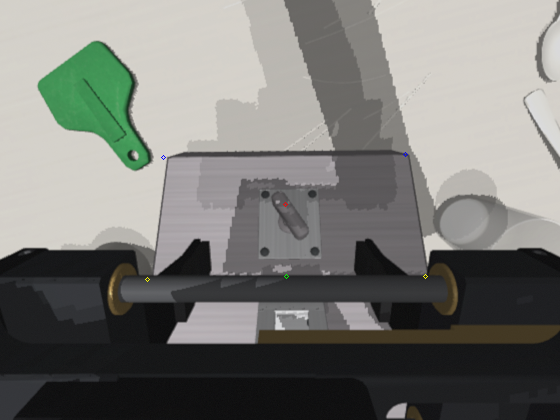

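The wing shows from about (278,193) to (303,238), with its plate centred at (290,223) and the box front edge at y≈155. The wing lies a few mm left and up the slope of my estimate, so I convert the pixels.

Run:
```python
from h import *
np.set_printoptions(precision=1,suppress=True)
C["wrist"]=(293.958,293.958,282.258,208.105,[.3989,.0947,.3540],[2.2779,1.8022,.2615])
n=R.from_euler("z",psi).apply(nn)
B=lambda p:R.from_euler("z",-psi).apply(np.array(p)-CB)
def sc(p): q=B(p)-np.array([-.1225,0,.06]);return 1e3*np.array([q@up,q[1],q@nn])
for nm,u,v,o in(("plate",290,223,.002),("wingfar",302,233,.033),("wingnear",279,196,.033),("wing mid",290,214,.033),("FLc",407,153,0),("FRc",168,157,0)):
    p=onplane("wrist",u,v,face(0,0,o),n);print(nm,sc(p),p*1e3)
```

```text
plate [69.6  4.   2. ] [487.   81.2 101.6]
wingfar [86.6 12.6 33. ] [485.1  90.4 136.7]
wingnear [55.  -5.3 33. ] [456.   78.5 118.6]
wing mid [70.7  3.4 33. ] [470.4  84.3 127.6]
FLc [ -1.4 121.4  -0. ] [456.9 208.1  59.2]
FRc [  -0.5 -115.7   -0. ] [406.1 -23.5  59.7]
```

```bash
python3 -m jog '[[2,6,-20,0],[2,6,-40,0],[2,6,-55,0],[2,6,-55,0],[2,6,-55,0],[2,6,-55,0],[2,6,-55,0],[2,6,-55,0]]' && python3 -m jog '[[0,0,0,0],[0,0,0,0],[0,0,0,0],[0,0,0,0],[0,0,0,0],[0,0,0,0],[0,0,0,0],[0,0,0,0]]' -1 20 && python3 -m jog '[[0,0,0,0],[0,0,0,0],[0,0,0,0],[0,0,0,0],[0,0,0,0],[0,0,0,0],[0,0,0,0],[0,0,0,0]]'
```

```text
time: 6.2
position: [0.4754, 0.0834, 0.1067]
tool_rot: [0.362, 3.12, 0.0]
ft_force: [-0.6, 0.1, 0.8]
grip_width: 1.002
time: 7.2
position: [0.4767, 0.0854, 0.1075]
tool_rot: [0.36, 3.118, 0.005]
ft_force: [2.9, 5.3, 4.8]
grip_width: 0.17
time: 8.2
position: [0.4771, 0.0842, 0.1088]
tool_rot: [0.361, 3.117, 0.002]
ft_force: [-0.9, 2.0, 10.4]
grip_width: 0.008
```

```bash
python3 look.py w3
```

```text
8.2 [0.4771 0.0842 0.1088] [0.3605 3.1166 0.0017] [-0.9119  2.006  10.4181] 0.007520442700852668 [0.33, 0.06, -0.57, 1.95, 0.03, 1.15, 1.09]
(293.958113277308, 293.958113277308, 282.2583311252651, 208.10482570958743, array([0.4013, 0.1015, 0.2996]), array([2.2765, 1.8027, 0.2638]))
(0.063, 0, 0.033) [275.0672 226.8002]
(0.118, 0, 0.009) [276.3678 317.2707]
(0, 0.12, 0) [423.8621 160.2727]
(0, -0.12, 0) [128.589  163.8907]
(0.118, 0.12, 0) [451.9034 314.8741]
(0.118, -0.12, 0) [102.0025 318.709 ]
```

View pics/w3.png

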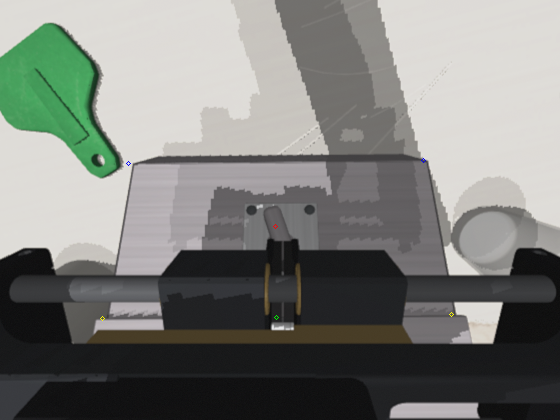

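```bash
python3 - <<'E'
from h import *
np.set_printoptions(precision=1,suppress=True)
C["w1"]=(293.958,293.958,282.258,208.105,[.5077,.0794,.5528],[1.8503,-2.2906,-.3275])
C["w2"]=(293.958,293.958,282.258,208.105,[.3989,.0947,.3540],[2.2779,1.8022,.2615])
C["w3"]=(293.958,293.958,282.258,208.105,[.4013,.1015,.2996],[2.2765,1.8027,.2638])
B=lambda p:R.from_euler("z",-psi).apply(np.array(p)-CB)
def sc(p): q=B(p)-np.array([-.1225,0,.06]);return 1e3*np.array([q@up,q[1],q@nn])
f=lambda x,y:("w1",220+x/4.4,50+y/4.4)
def rp(n,a,b): p,e=tri(a,b);print(n,p*1e3,e*1e3,sc(p))
rp("wing",f(287,425),("w2",290,214))
rp("plateR near corner",f(205,460),("w2",320,189));rp("plate",f(288,380),("w2",290,223))
rp("plate other",f(368,460),("w2",260,190));rp("FL",("w1",214,170),("w2",407,153));rp("FR",("w1",358,171),("w2",168,157))
for z in(.1088,.1278,.14):print("tcp line",proj("w3",[.4771,.0842,z]))
E
python3 - <<'E'
import cv2
a=cv2.imread("pics/w3raw.png")[185:345,215:355];cv2.imwrite("pics/c3.png",cv2.resize(a,None,fx=3.6,fy=3.6,interpolation=cv2.INTER_CUBIC)*2)
E
```

```text
wing [473.5  83.  117.5] 1.7419522994164602 [67.6  2.8 22.8]
plateR near corner [465.3 114.   89.2] 1.5928042509364637 [39.3 31.3  8.1]
plate [486.9  80.  101.5] 2.4420388790107026 [69.7  2.8  1.9]
plate other [453.5  58.6  87.4] 3.9927517584910963 [ 38.6 -25.4   6.3]
FL [456.4 207.2  61.6] 0.04370891501915133 [ -0.2 120.4   2.1]
FR [404.5 -27.6  55.7] 5.765307857971619 [  -3.3 -120.1   -2.9]
tcp line [282.7 236.9]
tcp line [282.8 248.2]
tcp line [282.9 256.8]
```

View pics/c3.png

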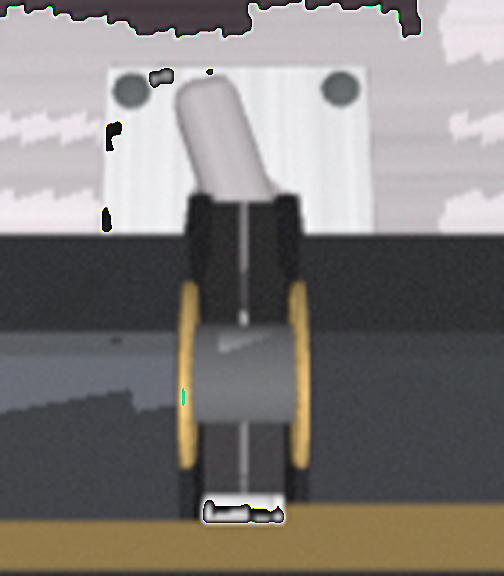

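The wing's near half shows at crop (205,85)–(240,190), and the fingers are shut behind it, so the squeeze slipped. I'll open, lift a little and look again.

```bash
python3 -m jog '[[0,0,0,0],[0,0,0,0],[0,0,0,0],[0,0,0,0],[0,0,10,0],[0,0,20,0],[0,0,30,0],[0,0,30,0]]' 1 20 ; python3 look.py w4
python3 - <<'E'
import cv2,numpy as np
a=cv2.imread("pics/w4raw.png")[140:320,140:420]
a=np.clip(a.astype(float)*1.5,0,255).astype(np.uint8)
cv2.imwrite("pics/c4.png",cv2.resize(a,None,fx=2.8,fy=2.8,interpolation=cv2.INTER_CUBIC))
E
```

```text
time: 9.25
position: [0.4761, 0.0835, 0.1377]
tool_rot: [0.361, 3.118, 0.001]
ft_force: [-0.2, 0.5, -0.1]
grip_width: 0.831
9.25 [0.4761 0.0835 0.1377] [0.3614 3.1184 0.0006] [-0.1639  0.5045 -0.0571] 0.830806635798689 [0.34, 0.03, -0.57, 1.91, 0.02, 1.21, 1.1]
(293.958113277308, 293.958113277308, 282.2583311252651, 208.10482570958743, array([0.4007, 0.101 , 0.3287]), array([2.2776, 1.803 , 0.2611]))
(0.063, 0, 0.033) [277.1267 214.2704]
(0.118, 0, 0.009) [278.2309 293.6641]
(0, 0.12, 0) [409.99   157.1846]
(0, -0.12, 0) [145.722  160.5174]
(0.118, 0.12, 0) [432.4694 292.4455]
(0.118, -0.12, 0) [125.004  295.8399]
```

View pics/c4.png

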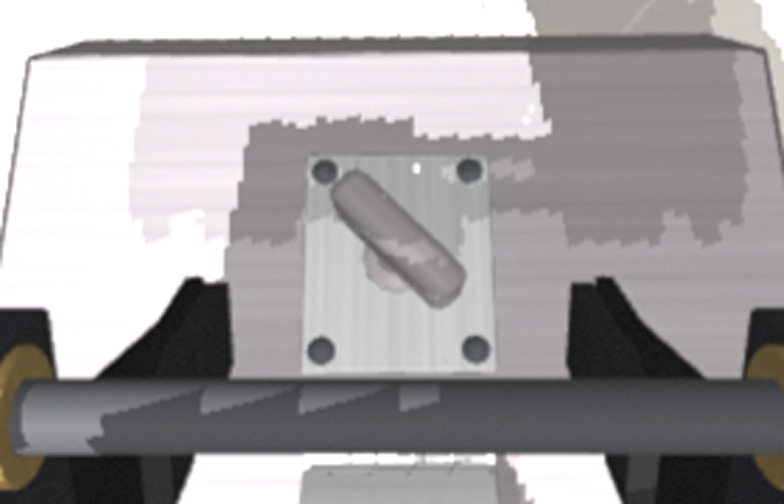

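The wing now lies from about crop (352,185) to (447,292), roughly 0.7 rad, so it was pushed the wrong way and the fingers were not centred on it. The plate screws are sharp in this view, so I triangulate them for position.

Run:
```python
from h import *
np.set_printoptions(precision=1,suppress=True)
C["w1"]=(293.958,293.958,282.258,208.105,[.5077,.0794,.5528],[1.8503,-2.2906,-.3275])
C["w4"]=(293.958,293.958,282.258,208.105,[.4007,.1010,.3287],[2.2776,1.8030,.2611])
B=lambda p:R.from_euler("z",-psi).apply(np.array(p)-CB)
def sc(p): q=B(p)-np.array([-.1225,0,.06]);return 1e3*np.array([q@up,q[1],q@nn])
f=lambda x,y:("w1",220+x/4.4,50+y/4.4);g=lambda x,y:("w4",140+x/2.8,140+y/2.8)
P=[]
for a,b in(((355,320),(321,351)),((219,318),(475,349)),((225,449),(470,171)),((346,450),(324,171))):
    p,e=tri(f(*a),g(*b));P.append(p);print(p*1e3,e*1e3,sc(p))
m=np.mean(P,0);print("mean",m*1e3,sc(m))
n=R.from_euler("z",psi).apply(nn)
# top camera plate mid (crop c1 ~ (172,294)) vs w4 plate mid
p,e=tri(T(172,294),g(397,260));print("top/w4",p*1e3,e*1e3,sc(p))
for o in(.033,.025):
  e=[sc(onplane(*g(*q),face(0,0,o),n)) for q in((340,188),(453,290))];d=e[1]-e[0];print(o,e,np.hypot(*d[:2]),np.arctan2(d[1],d[0]))
print("neck base",sc(onplane(*g(390,262),face(0,0,.008),n)))
for z in(.104,.1377):print("tcp pix in c4",(proj("w4",[.4761,.0835,z])-140)*2.8)
```

```text
[501.6  54.3 119.4] 1.091850620014202 [ 96.2 -19.    5.2]
[511.2  96.8 119. ] 0.6743564278939315 [96.2 24.5  4.7]
[467.9 106.2  91.3] 1.843800877017148 [44.  24.3  7.5]
[458.4  64.   89.1] 0.7567581196765748 [ 42.6 -19.    5.7]
mean [484.8  80.4 104.7] [69.7  2.7  5.7]
top/w4 [486.6  78.2  97.5] 4.828151965752669 [67.5  1.  -1.5]
0.033 [array([ 57.4, -11.6,  33. ]), array([85. , 17.4, 33. ])] 40.065508773232 0.8086719545874237
0.025 [array([ 54.7, -12.2,  25. ]), array([83.4, 17.9, 25. ])] 41.622473912321176 0.8086719545874241
neck base [71.5  1.1  8. ]
tcp pix in c4 [399.2 227.2]
tcp pix in c4 [399.3 271.3]
```

The screws put the button pivot at s≈69 mm up the slope, y≈+3 mm. I'll switch to pushing: with the fingers shut, push the wing's lower end leftward until it is in line.

```bash
python3 -m jog '[[0,0,20,0],[-10,-17,25,0],[-21,-34,25,0],[-21,-34,25,0],[-21,-34,25,0],[-21,-34,25,0],[-21,-34,25,0],[-21,-34,25,0]]' -1 30 && python3 -m jog '[[0,0,0,0],[0,0,-20,0],[0,0,-40,0],[0,0,-62,0],[0,0,-62,0],[0,0,-62,0],[1,5,-62,0],[2,8,-62,0]]' &&  python3 -m jog '[[0.5,2,0,0],[1,4,0,0],[1.5,6,0,0],[2,8,0,0],[2.5,10,0,0],[3,12.5,0,0],[3,12.5,0,0],[3,12.5,0,0]]'; python3 look.py w5
python3 - <<'E'
import cv2,numpy as np
a=cv2.imread("pics/w5raw.png")[150:300,180:400]
a=np.clip(a.astype(float)*1.5,0,255).astype(np.uint8)
cv2.imwrite("pics/c5.png",cv2.resize(a,None,fx=3.5,fy=3.5,interpolation=cv2.INTER_CUBIC))
E
```

```text
time: 10.3
position: [0.4543, 0.0497, 0.1614]
tool_rot: [-0.361, -3.121, -0.0]
ft_force: [-1.1, -0.0, -0.8]
grip_width: 0.143
time: 11.3
position: [0.4569, 0.058, 0.1002]
tool_rot: [0.361, 3.119, 0.001]
ft_force: [0.0, 0.0, -0.1]
grip_width: 0.004
time: 12.3
position: [0.4592, 0.0698, 0.0995]
tool_rot: [0.362, 3.121, -0.0]
ft_force: [-0.5, 0.5, -0.1]
grip_width: 0.004
12.3 [0.4592 0.0698 0.0995] [ 0.3617  3.1207 -0.    ] [-0.5103  0.4716 -0.0831] 0.003597081686880126 [0.35, 0.02, -0.56, 2.0, 0.01, 1.13, 1.13]
(293.958113277308, 293.958113277308, 282.2583311252651, 208.10482570958743, array([0.3842, 0.0873, 0.2906]), array([2.2787, 1.8042, 0.2585]))
(0.063, 0, 0.033) [303.9304 253.2628]
(0.118, 0, 0.009) [304.4765 345.5807]
(0, 0.12, 0) [449.7034 179.8141]
(0, -0.12, 0) [148.3162 183.4894]
(0.118, 0.12, 0) [483.7284 342.123 ]
(0.118, -0.12, 0) [124.3813 345.7084]
```

View pics/c5.png

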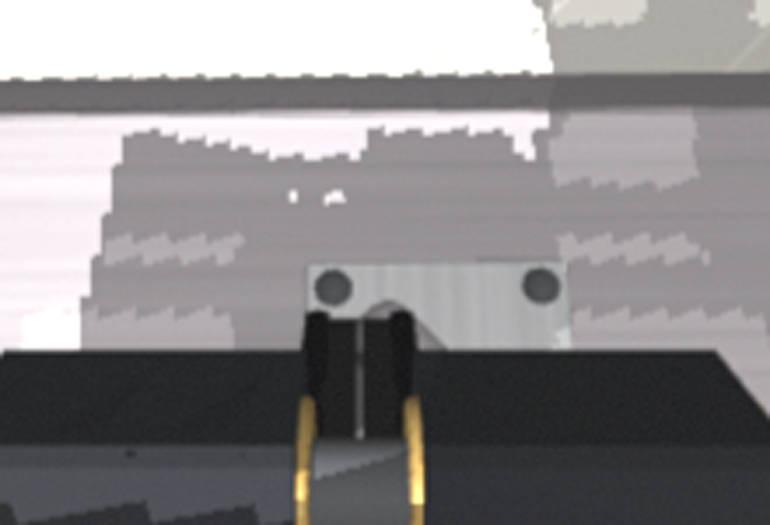

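The wing's near end shows at crop (390,303), behind and below the shut fingers. The fingers hide it, so they may be riding over the wing. I'll check the fingertip position from its own scale.

Run:
```python
from h import *
np.set_printoptions(precision=1,suppress=True)
from bench import get_image
M=get_image("wrist")["tool_from_camera"];print(M.round(3))
for d in(.165,.175,.185,.195):
    for u in(222.1,343.6):
        q=np.array([(u-282.258)/293.958*d,(241.5-208.105)/293.958*d,d,1]);print(d,1e3*(M@q)[:3],end=" ")
    print()
im=cv2.imread("pics/w4raw.png");g=cv2.cvtColor(im,6)
for r in(236,240,244,250,258):print(r,''.join('#' if v<35 else '.' for v in g[r,190:380:2]))
```

```text
[[-0.  -1.  -0.3  0.1]
 [ 1.  -0.  -0.  -0. ]
 [ 0.  -0.3  1.  -0.2]
 [ 0.   0.   0.   1. ]]
0.165 [ 12.6 -34.1 -38.1] 0.165 [ 12.6  34.1 -38.1] 
0.175 [  8.7 -36.1 -28.8] 0.175 [  8.7  36.2 -28.8] 
0.185 [  4.8 -38.2 -19.5] 0.185 [  4.8  38.3 -19.5] 
0.195 [  0.9 -40.2 -10.3] 0.195 [  0.9  40.4 -10.2] 
236 ...............................................................................................
240 .........##.......................................................................###..........
244 .......#########.............................................................#########.........
250 .....###########.............................................................###########.......
258 ..##############.............................................................##############....
```

The visible fingertips sit about 25–29 mm short of the reported TCP. This explains the slip, the finger riding over the wing, and the lack of contact force. I'll calibrate by touching the fascia to the right of the wing.

```bash
python3 -m jog '[[-1,-5,0,0],[-3,-12,0,0],[-4.5,-20,0,0],[-4.5,-20,-5,0],[-4.5,-20,-10,0],[-4.5,-20,-14,0],[-4.5,-20,-14,0],[-4.5,-20,-14,0]]' && python3 -m jog '[[0,0,-1,0],[0,0,-2,0],[0,0,-3,0],[0,0,-4,0],[0,0,-5,0],[0,0,-6,0],[0,0,-6,0],[0,0,-6,0]]'
```

```text
time: 13.4
position: [0.4548, 0.05, 0.0855]
tool_rot: [0.361, 3.121, 0.0]
ft_force: [-0.1, -0.5, 0.6]
grip_width: 0.009
time: 14.4
position: [0.4547, 0.0499, 0.0795]
tool_rot: [0.362, 3.121, 0.0]
ft_force: [0.4, 0.1, -0.0]
grip_width: 0.007
```

Already below the nominal surface with no contact, so the offset is confirmed. Continuing down slowly.

```bash
python3 -m jog '[[0,0,-1,0],[0,0,-2,0],[0,0,-3,0],[0,0,-4,0],[0,0,-5,0],[0,0,-6,0],[0,0,-6,0],[0,0,-6,0]]' | egrep 'pos|force'; python3 -m jog '[[0,0,-1,0],[0,0,-2,0],[0,0,-3,0],[0,0,-4,0],[0,0,-4,0],[0,0,-4,0],[0,0,-4,0],[0,0,-4,0]]'| egrep 'pos|force'
```

```text
position: [0.4547, 0.0499, 0.0735]
ft_force: [-0.3, -0.3, -0.7]
position: [0.4548, 0.0498, 0.0695]
ft_force: [0.4, 0.1, -0.2]
```

```bash
python3 -m jog '[[0,0,-0.5,0],[0,0,-1,0],[0,0,-1.5,0],[0,0,-2,0],[0,0,-2.5,0],[0,0,-3,0],[0,0,-3,0],[0,0,-3,0]]' | egrep 'pos|force'; python3 -m jog '[[0,0,-0.5,0],[0,0,-1,0],[0,0,-1.5,0],[0,0,-2,0],[0,0,-2.5,0],[0,0,-3,0],[0,0,-3,0],[0,0,-3,0]]'| egrep 'pos|force'
```

```text
position: [0.4547, 0.0499, 0.0665]
ft_force: [-0.2, 0.5, -0.0]
position: [0.4547, 0.0499, 0.0635]
ft_force: [-0.7, -0.3, -0.0]
```

```bash
python3 -m jog '[[0,0,3,0],[1,4,3,0],[1.5,7,3,0],[2,9,3,0],[2.5,11,3,0],[3,13,3,0],[3,13,3,0],[3,13,3,0]]' | egrep 'pos|force'; python3 -m jog '[[0.3,1.3,0,0],[0.6,2.6,0,0],[0.9,4,0,0],[1.2,5.3,0,0],[1.5,6.5,0,0],[1.7,7.5,0,0],[1.7,7.5,0,0],[1.7,7.5,0,0]]'| egrep 'time|pos|force'; python3 look.py w6
python3 - <<'E'
import cv2,numpy as np
a=cv2.imread("pics/w6raw.png")[150:300,180:400]
a=np.clip(a.astype(float)*1.5,0,255).astype(np.uint8)
cv2.imwrite("pics/c6.png",cv2.resize(a,None,fx=3.5,fy=3.5,interpolation=cv2.INTER_CUBIC))
E
```

```text
position: [0.4547, 0.0604, 0.0651]
ft_force: [-5.2, -5.5, -0.6]
time: 20.4
position: [0.4572, 0.069, 0.0653]
ft_force: [-4.2, -4.1, -2.6]
20.4 [0.4572 0.069  0.0653] [-0.362  -3.1163  0.0036] [-4.1668 -4.1485 -2.5679] 0.00827922227808871 [0.34, 0.06, -0.56, 2.03, 0.04, 1.06, 1.1]
(293.958113277308, 293.958113277308, 282.2583311252651, 208.10482570958743, array([0.3831, 0.0869, 0.2568]), array([2.2804, 1.8053, 0.2517]))
(0.063, 0, 0.033) [310.5903 284.631 ]
(0.118, 0, 0.009) [311.0707 395.456 ]
(0, 0.12, 0) [478.4684 191.7759]
(0, -0.12, 0) [129.0052 195.9368]
(0.118, 0.12, 0) [526.3384 389.3485]
(0.118, -0.12, 0) [ 95.2755 392.5228]
```

View pics/c6.png

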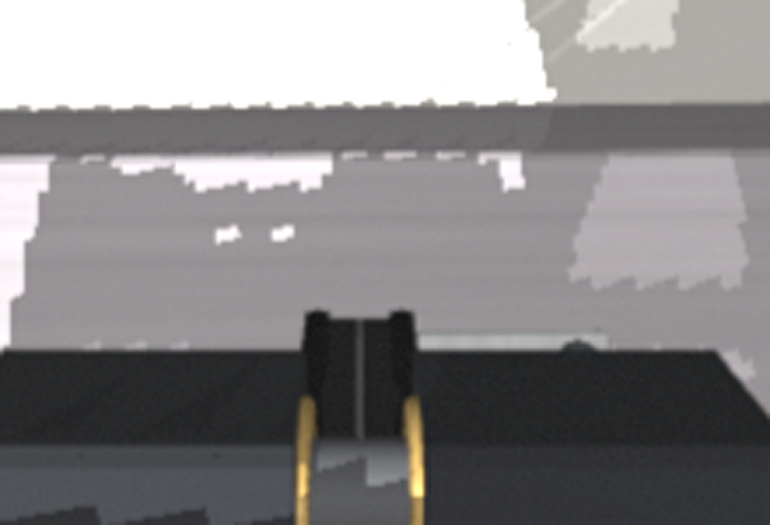

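The shut fingers stand at columns 305–415, with the plate edge just beyond them. Contact forces of about 5 N confirm that the wing was pushed. I'll lift and measure the wing angle numerically.

```bash
python3 -m jog '[[0,0,20,0],[0,0,50,0],[5,2,80,0],[10,4,97,0],[15,7,97,0],[15,7,97,0],[15,7,97,0],[15,7,97,0]]' | egrep 'time|pos|force'; python3 look.py w7|head -2
python3 - <<'E'
import cv2,numpy as np
g=cv2.cvtColor(cv2.imread("pics/w7raw.png"),6)
print("cols 250..335 step1, rows 182..242 step2")
for r in range(182,244,2):print(r,''.join(" .:-=+*#%@"[9-min(9,int(v)*10//200)] for v in g[r,250:335]))
E
```

```text
time: 21.45
position: [0.4738, 0.0772, 0.1627]
ft_force: [-0.1, 0.2, 0.3]
21.45 [0.4738 0.0772 0.1627] [-0.3617 -3.1192  0.0002] [-0.128   0.2273  0.275 ] 0.007483425295756079 [0.35, -0.0, -0.56, 1.88, -0.0, 1.26, 1.13]
(293.958113277308, 293.958113277308, 282.2583311252651, 208.10482570958743, array([0.3991, 0.0947, 0.3539]), array([2.2796, 1.8047, 0.2569]))
cols 250..335 step1, rows 182..242 step2
182 +++++=:::-----++=::::::::::::::::::::::::::::::::+++++++++++++++++++++++++++++++++=::
184 ======++=+++++++++=:::::::::::-:::::::::-----+++++++++++++++++++++++++++++++++++++=:.
186 ==========++++++++++=----++++++=---+++++++++++++++++++++++++++++++++++++++++++++++-::
188 +=========++++++++++++++++++++++++++++++++++++++++++++++++++++++++++++++++++++++++===
190 ++++++++==++++==++=======+++=+++++===++***+++=======================+++++++++++++++++
192 ++++++++++==+*###*+============++=--=+++++++==============+*#####*+==++++++++++++++++
194 ++++++++++=*#######*=====-:::=+*+++++++++++++=============*#######*==++++++++++++++++
196 ++++++++++=*#######*====- ..:=+*+++++++++++++=============+####
[... 1392 characters left out ...]
--------------=====**++++++=====+++--------------------===============
230 =========---------------------====+*++++=======+++--------------------===============
232 =========------------------------=+*++++=======+++--------------------===============
234 =========-------------------------=**+==========++=-------------------===============
236 =========--------------------------+++===========+--------------------=+=============
238 =========---------==++==-----------++======++++++=--------------------===============
240 =========-------=#%@@@@#+========-=****+*#%@@@@%+----------------------==============
242 =========--------#@@@@@@%%%%%@%#**%%@%%%%@%@@@@%+----------------------==============
```

The wing is now in line within about 0.1 rad, since its axis drifts only about 4 px over 42 rows. Next I set the finger gap to 22 mm and go over and behind the hasp.

```bash
python3 -m jog '[[0,0,50,0],[0,0,100,0],[40,-7,100,0],[80,-14,100,0],[119,-20,100,0],[119,-20,100,0],[119,-20,70,0],[119,-20,41,0]]' -0.494 30; python3 look.py w8 >/dev/null
python3 - <<'E'
from h import *
from bench import *
d=get_image("top");cv2.imwrite("pics/top8.png",d["image"][:,:,::-1]);d2=get_image("side")["image"][:,:,::-1]
a=cv2.resize(d["image"][120:260,200:330,::-1],(390,420),interpolation=cv2.INTER_CUBIC);b=cv2.resize(d2[120:260,225:355],(390,420),interpolation=cv2.INTER_CUBIC)
cv2.imwrite("pics/c8.png",np.clip(np.hstack([a,b]).astype(float)*1.4,0,255).astype(np.uint8))
E
```

```text
time: 22.5
position: [0.5928, 0.0578, 0.204]
tool_rot: [0.361, 3.121, 0.0]
ft_force: [0.0, -0.0, -0.0]
grip_width: 0.256
```

```bash
python3 -m jog '[[-10,2,0,0],[-20,4.5,0,0],[-30,6.5,0,0],[-40,9,0,0],[-50,11,0,0],[-60,13,0,0],[-70,15.5,0,0],[-70,15.5,0,0]]'; python3 look.py w9 >/dev/null
python3 - <<'E'
import cv2,numpy as np
g=cv2.cvtColor(cv2.imread("pics/w9raw.png"),6)
for r in range(150,300,6):print(r,''.join(" .:-=+*#%@"[9-min(9,int(v)*10//220)] for v in g[r,200:370:2]))
E
```

```text
time: 23.65
position: [0.5224, 0.0731, 0.2043]
tool_rot: [-0.361, -3.12, 0.001]
ft_force: [-0.8, -0.6, 1.0]
grip_width: 0.254
150 ::.:::::::::::::::::::::::::.........:-:::-=+===......:---:::::=++++++===========++++
156 ..::::::::::::::::::::::::::.........:=::::-+===.......:::::::::-++++++=========+++++
162 ...::::::::::::::::::::::::.........-:+-:::-=++=-......::::::::::++++++===========+++
168 .::::::::::::::::::::::::::..........::-::::-+==:......-::::::::::-+++=++++++++++++++
174 .::::::::::::::::::::::::::............+===++=-........=:::::::::::=+++++++++++++++++
180 .:::::::::::::::::.::::++++.: ............. =====:=====++++++:::::::++++=++==++==++++
186 :::::::::::::::::::::-+++++=*##*=========--==--===+###*++++++++++++++++++++++++++++++
192 :::::::::::::::::::::++++++=+*+=====================++=++++++++++++++++++++++++++++++
198 :::::::::::::::::::::===+++++++++++++++++++++++++++++++++++++++++++++++==============
204 ::::::.............:=====++=+++++++++++++++++++++++++++==+++++++==+++=+==============
210 ++--+++=-++++--+====+++++++++++++++++*++++++++++++++++++++++++++++++++
[... 575 characters left out ...]
%%*====+%@@@@%@@@+-----------------=@@%%%@@@@*====+@%%%%%%%%%%%%%%%%%%
258 %%%%%%%%%%%%%%%%%#===%@@@@@@%%%@*=================+@%%@%%@@@@%+==*@%%%%%%%%%%%%%%%%%%
264 %%%%%%%%%%%%%%%###+@@@@@@%%@%%%@*--===============+@@%@%%%@@@@@@**##%%%%%%%%%%%%%%%%%
270 %%%%%%%%%%%%%%**###@@@@@@%@%%%%@+....--===========+@%@%%@@@@@@@@%###*%%%%%%%%%%%%%%%%
276 %%%%%%%%%%%%%#**#%%%%%%%%%%%%%%%%##########%###%%%%%%%%%%%%%%%%%%%##*#@%%%%%%%%%%%%%%
282 ############@**###########**********################################**%%%%%%%%%%%%%%%
288 ############%+*#####################################################*+%%%%%%%%%%%%%%%
294 %###########%++#####################################################*+%%%%%%%%%%%%%%%
```

The hasp (50 mm strap, columns 234–328) is centred on the fingers and moving with them, now near 105° from horizontal. Continue along the arc.

```bash
python3 -m jog '[[-13,3,-4,0],[-26,5.7,-9,0],[-38,8.4,-14,0],[-50,11,-19,0],[-62,13.8,-25,0],[-72,16,-34,0],[-80,18,-44,0],[-80,18,-44,0]]'; python3 look.py w10 >/dev/null
python3 - <<'E'
import cv2,numpy as np
g=cv2.cvtColor(cv2.imread("pics/w10raw.png"),6)
for r in range(120,276,6):print(r,''.join(" .:-=+*#%@"[9-min(9,int(v)*10//220)] for v in g[r,190:380:2]))
E
```

```text
time: 24.7
position: [0.4427, 0.0907, 0.1596]
tool_rot: [-0.362, -3.12, 0.001]
ft_force: [0.9, -0.9, -0.3]
grip_width: 0.252
120               .....................................................=+++++++=---=--=++++++++++++
126               ......................................................:++++----------++++++++++++
132               .......................................................=+++---------=++++++++++++
138               ........................................................:+=---------+++++++++++==
144               .........................................................=+---------+++++===+++++
150                ........................................................ -==-=--===+=+++++++++++
156                .............................................. ..... .....=+++++++++++++++++++==
162                ........... ... .. .............................. .........:++=++==++++++++==++-
168                 ...... .      .. ................ ... . .... ............ .=-=+==++=+++==++++==
174 .....................................=++==::-.:.........+=++++=+++=++-.
[... 924 characters left out ...]

234 ........................++++++++++++++++++++++++++++++++++++++++++++=====++====================
240 :::::::::::::::::::::::=++++++++++++++++++++++++++++++++++++++**+++++++++++++++++++++++++++++++
246 :::::::::::............====++@@@@@%@%*++==++++==++++===+%%@@@@@@*+============================+
252 %%%%%%%%%%%%%%%%%%%%%@*====+@@@@@%@@@*++++++=+++++=+++++@@%%@@@@@*=++++@%%%@%%%%%%%%@%%%%%%@%%%
258 %%%%%%%%%%%%%%%%%%%%%@#===%@@@@@%@@@@*:==*+*+===++*+=--*@@@%@@@@@@%+==*@%%@%%%%@%%%%%%%%%%%%%%%
264 %%%%%%%%%%%%%%%%%%%%###+%@@@@@%@%%%@@*.====+++===+*+===+@@%@@@%@@@@@@+*##%%%%%%%%%%%%%%@%%%%%%%
270 %%%%%%%%%%%%%%%%%%%#*###@@@@@@@@@%@@@#:=====++===+++-.=+@%@@%@%@@@@@@%###*%%%%%%%%%%%%%%%%%%%%%
```

```bash
cat > comp.py <<'E'
from h import *
from bench import *
import sys
f=lambda a,w,h:cv2.resize(np.clip(a.astype(float)*1.4,0,255).astype(np.uint8),(w,h),interpolation=cv2.INTER_CUBIC)
t=get_image("top")["image"][:,:,::-1];s=get_image("side")["image"][:,:,::-1];_,w=wcam()
cv2.imwrite(f"pics/{sys.argv[1]}.png",np.vstack([np.hstack([f(s[130:270,220:360],400,400),f(t[130:270,190:330],400,400)]),f(w[160:300,140:420][:70],800,200)]))
E
python3 comp.py k1
```

```text
(no output)
```

View pics/k1.png

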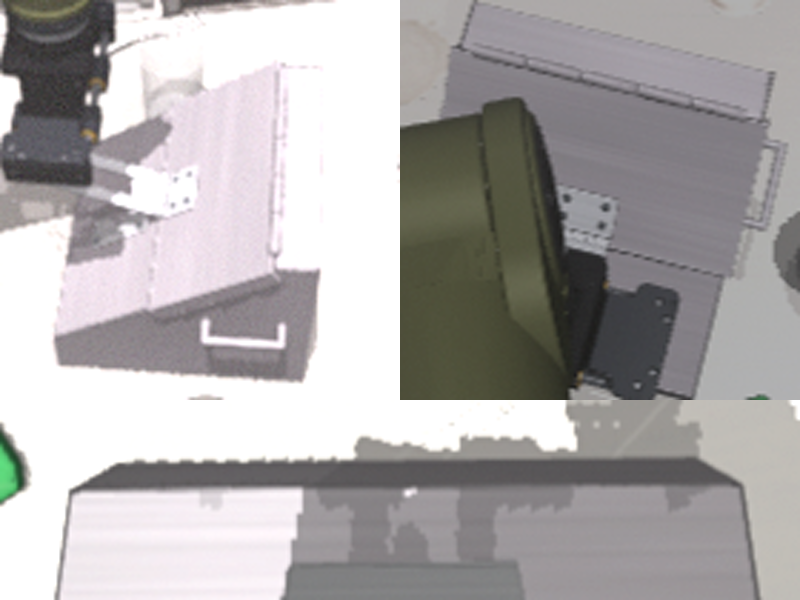

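The hasp has followed: in the side view the strap runs from its pin at (185,190) forward to the gripper at about (95,165). In the wrist view the lip shows in front of the fingers at (285–520, 565+). Next I press it down.

```bash
python3 -m jog '[[1,0,-8,0],[2.5,-0.5,-16,0],[4,-1,-25,0],[6,-1.3,-34,0],[8,-1.8,-44,0],[10.7,-2.4,-54,0],[12.5,-3,-62,0],[12.5,-3,-62,0]]' && python3 -m jog '[[1,0,-4,0],[2,-0.5,-8,0],[2.5,-0.5,-12,0],[3,-0.6,-15,0],[3.5,-0.7,-18,0],[4,-0.8,-20,0],[4.5,-1,-22,0],[4.5,-1,-22,0]]'
```

```text
time: 25.9
position: [0.4555, 0.0878, 0.0977]
tool_rot: [-0.362, -3.119, -0.0]
ft_force: [-0.7, 0.7, -0.2]
grip_width: 0.256
time: 26.9
position: [0.4603, 0.0868, 0.0763]
tool_rot: [-0.362, -3.12, -0.0]
ft_force: [0.7, 0.0, -0.5]
grip_width: 0.249
```

```bash
python3 -m jog '[[0,0,-1,0],[0,0,-2,0],[0,0,-3,0],[0,0,-4,0],[0,0,-5,0],[0,0,-6,0],[0,0,-6,0],[0,0,-6,0]]'|egrep 'pos|force' && python3 -m jog '[[0,0,-0.5,0],[0,0,-1,0],[0,0,-1.5,0],[0,0,-2,0],[0,0,-2.5,0],[0,0,-3,0],[0,0,-3,0],[0,0,-3,0]]'|egrep 'time|pos|force'
```

```text
position: [0.461, 0.0868, 0.0717]
ft_force: [-3.0, -1.1, 8.6]
time: 28.9
position: [0.4613, 0.0868, 0.071]
ft_force: [-8.8, -1.9, 25.1]
```

Firm contact (25 N) came at just the height expected for a flat strap. Now I lift, shut the fingers and place them left of the wing's lower end.

```bash
python3 -m jog '[[0,0,15,0],[0,0,35,0],[0,0,60,0],[0,0,80,0],[0,0,96,0],[14,-9.5,96,0],[14,-9.5,96,0],[14,-9.5,96,0]]' -1 30; python3 look.py w11|head -1
python3 - <<'E'
import cv2,numpy as np
g=cv2.cvtColor(cv2.imread("pics/w11raw.png"),6)
for r in range(150,246,3):print(r,''.join(" .:-=+*#%@"[9-min(9,int(v)*10//200)] for v in g[r,235:345]))
E
```

```text
time: 29.9
position: [0.4738, 0.0772, 0.1623]
tool_rot: [-0.362, -3.118, -0.001]
ft_force: [-0.7, -1.3, -0.4]
grip_width: 0.008
29.9 [0.4738 0.0772 0.1623] [-0.3621 -3.1182 -0.0005] [-0.725  -1.3372 -0.3573] 0.007538654235480137 [0.36, 0.0, -0.57, 1.88, -0.0, 1.26, 1.13]
150                                                      .  .       ..      ...     ...      .        .===========
153 +++++++++***+**************+++++++++++================================----------=***#*#***********************
156 **************************-                                                     .=**+++++++====++*************
159 ......:..................::-----------------------------------------------------=+=::::::::::::::++===========
162 :::::::::::::::::::::::::::----------------------------------------------------==--:::::::::::::.:============
165 ::::::::::::::::::::::::::::                                                   .-:::::::::::::....============
168 ::::::::::::::::::::::::::::                                                   .=-:::::::::::::....:-=========
171 :::::::::::::::::::
[... 2151 characters left out ...]
==========
228 ========================--=-------------==--=====**+++++++====+++---=--------------=-=========================
231 ========================--=-------------===----==+*++++=======+++---=--------------=-=========================
234 ========================--=--------------=-------=**+==========++=--==---------------=========================
237 ========================--=-----------------------++====--=======---==---------------=+=======================
240 ========================--=-----#%@@@@#+++======-=****+*#%@@@@%+-----=--------------==========================
243 ========================--=----=#@@@@@@%@@%%@%#**%@%%@%@@@@@@@%*======--------------=-========================
```

The numeric view shows the hasp lying flat, with its lip at rows 156–186 and slot edges at columns ≈276 and 303. The wing stands through it at columns ≈281–297. Now the quarter turn.

```bash
python3 -m jog '[[-6,16,0,0],[-11.7,32,0,0],[-11.7,32,-25,0],[-11.7,32,-50,0],[-11.7,32,-70,0],[-11.7,32,-82,0],[-11.7,32,-88,0],[-11.7,32,-88,0]]' |egrep 'pos|force'&& python3 -m jog '[[-0.9,-4,0,0],[-1.7,-7.8,0,0],[-4,-10,0,0],[-6.9,-12.8,0,0],[-10,-15.2,0,0],[-12.8,-17.6,0,0],[-12.8,-17.6,0,0],[-12.8,-17.6,0,0]]'|egrep 'pos|force'
```

```text
position: [0.4627, 0.1097, 0.0756]
ft_force: [0.6, 0.4, 0.2]
position: [0.45, 0.0925, 0.0759]
ft_force: [-1.2, 4.4, 3.6]
```

```bash
python3 -m jog '[[0,-2,0,0],[-0.2,-4.1,0,0],[0.3,-5.6,0,0],[0.8,-7,0,0],[1.7,-8.4,0,0],[2.6,-9.8,0,0],[2.6,-9.8,0,0],[2.6,-9.8,0,0]]' |egrep 'pos|force'&& python3 -m jog '[[0.6,-1.7,0,0],[1.3,-3.4,0,0],[2,-5.1,0,0],[2.6,-6.8,0,0],[3.6,-7,0,0],[4.6,-7.2,0,0],[4.6,-7.2,0,0],[4.6,-7.2,0,0]]'|egrep 'time|pos|force'
```

```text
position: [0.4514, 0.0817, 0.0752]
ft_force: [-3.7, 4.2, 3.1]
time: 33.95
position: [0.4518, 0.0785, 0.0744]
ft_force: [-13.1, 11.2, 7.8]
```

```bash
python3 -m jog '[[-8,2,0,0],[-8,2,20,0],[-8,2,45,0],[0,2,70,0],[9,2.6,88,0],[17.3,2.6,88,0],[17.3,2.6,88,0],[17.3,2.6,88,0]]' |egrep 'pos|force'; python3 look.py w12|head -1
cat > asc.py <<'E'
import cv2,sys
g=cv2.cvtColor(cv2.imread(f"pics/{sys.argv[1]}raw.png"),6)
for r in range(174,246,2):print(r,''.join(" .:-=+*#%@"[9-min(9,int(v)*10//180)] for v in g[r,245:335]))
E
python3 asc.py w12
```

```text
position: [0.4735, 0.0769, 0.1623]
ft_force: [0.0, -0.4, -0.2]
34.95 [0.4735 0.0769 0.1623] [-0.3619 -3.1185  0.0009] [ 0.0165 -0.3787 -0.191 ] 0.006078295123879874 [0.37, 0.0, -0.58, 1.88, 0.0, 1.26, 1.13]
174 ..................                                                     =-.................
176 ..................                                                     =-.................
178 ..................                                                     --..::.............
180 ====-::::.........                                 .         ...       -=====:::-==-......
182 =========::==-..::                                 --:. .-------:..----==============-....
184 =---======--=====-                               ----------------------===============-.:.
186 ---------------===-:   .         ..              ----------------------=================-.
188 ---====----========-----:   .------:  .-----:    .---------------------===================
190 ===================-----------------===----================------------=+=================
192 ================-==-----------====
[... 1826 characters left out ...]
::::-:::::::::::::---==============
232 ---------------::-:::::::::::::--:::::--------------:::::::-:::::::::::::---=----------=-=
234 ---------------::-:::::::::::::--::::::::---------::::::::-=-::::::::::::---=-------------
236 ---------------:--:::::::::::::-::::::::::::::::::::::::::-=-::::::::::::-----------------
238 ---------------:--::::--=+=--:::::::::::::::::--=+=--:::::-=-::::::::::::--:-=----=-==-==-
240 ---------------:--:::-*%@@@@#+-=-------------=*%@@@@#=::::-=-:::::::::::::-:--------------
242 ---------------:--:::-#@@@@@@%%%%%%%#**%%%%%%%%@@%@@%+:----=-:::::::::::::-:--------------
244 ---------------:-::::=%@@%@@%%%%%%%%#**%%%%%%%%@@%@@%*----==-:::::::::::::-:-=------------
```

The wing now lies level across the slot, at columns 263–316 (about 44 mm) and rows 208–224. I retreat and compare the bystanders and lid with the first pictures.

```bash
python3 -m jog '[[0,0,40,0],[0,-20,90,0],[0,-60,140,0],[0,-110,160,0],[0,-160,160,0],[-10,-210,160,0],[-20,-260,160,0],[-20,-260,160,0]]' |egrep 'time|pos|force'
python3 - <<'E'
from bench import *
import cv2,numpy as np
for n,R in(("top",dict(glass=(150,180,45,40),mug=(325,195,60,50),scraper=(298,262,52,68),lid=(205,130,118,60))),("side",dict(glass=(262,135,36,30),mug=(268,265,50,55),scraper=(190,265,60,45),lid=(290,150,45,105)))):
    a=cv2.imread(f"pics/{n}0.png");b=get_image(n)["image"][:,:,::-1].copy();cv2.imwrite(f"pics/{n}E.png",b)
    for k,(x,y,w,h) in R.items():
        A=cv2.cvtColor(a[y:y+h,x:x+w],6).astype(np.float32);B=cv2.cvtColor(b[y:y+h,x:x+w],6).astype(np.float32)
        print(n,k,np.round(cv2.phaseCorrelate(A,B),2).tolist() if 0 else [np.round(v,2) for v in cv2.phaseCorrelate(A,B)],"frac diff>25:",round(float((abs(A-B)>25).mean()),3))
E
```

```text
time: 36.0
position: [0.4523, -0.1875, 0.3224]
ft_force: [0.8, 0.3, 0.2]
top glass [array([0.47, 0.04]), np.float64(0.97)] frac diff>25: 0.0
top mug [array([ 0.46, -0.1 ]), np.float64(0.3)] frac diff>25: 0.371
top scraper [array([ 0.04, -0.  ]), np.float64(0.95)] frac diff>25: 0.0
top lid [array([ 0.02, -0.16]), np.float64(0.66)] frac diff>25: 0.004
side glass [array([-1.01,  0.4 ]), np.float64(0.49)] frac diff>25: 0.42
side mug [array([0.15, 0.37]), np.float64(0.6)] frac diff>25: 0.274
side scraper [array([0.01, 0.45]), np.float64(0.88)] frac diff>25: 0.007
side lid [array([ 0.53, -0.02]), np.float64(0.7)] frac diff>25: 0.28
```

```bash
python3 -c "
from bench import *
print(close_job())"
```

```text
the job is handed in; nothing more can be done
None
```

The box is fastened and I handed the job in at about 36 s; the hand-in reports no verdict. I turned the askew wing in line, swung the hasp down flat over it, then turned the wing a quarter turn (positive way) across the slot.

**Last checks**
- **Hasp:** it pressed down with 25 N at the height expected for a flat strap. The wrist view then showed the wing standing through the slot.
- **Wing:** it now lies level across the slot, seen at about 44 mm long, and resisted the final push with about 13 N sideways, as at its stop.
- **Lid, glass and scraper:** unchanged in the top view.

**What went wrong or stayed unsure**
- **First squeeze:** it slipped and turned the wing further askew. The visible fingertips ended about 29 mm short of the reported TCP, so they only caught the top of the wing. I corrected for that and pushed the wing in line with the fingers shut.
- **Mug:** the final comparison could not confirm it. Its brightness changed (0.37 of pixels in the top view, 0.27 in the side view) with under 0.5 px of shift. I put that down to the arm and its shadow, and the fingers did not work near it.
- **Side view:** the glass (0.42) and lid (0.28) also changed there, probably for the same reason. The top view shows both unmoved.

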